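# Level the plaque stand with its two wing screws

### The job

The little levelling stand that carries a framed plaque is out of level. Turn its red and its blue wing screw, one after the other, until the bubble in each of the two vials comes to rest centred between the black lines, then let go of the stand.

Things in the scene. Friction and masses are not known exactly. Their poses are not given: they have to be found in the camera images.
- red_screw_grip (a point): Red wing screw, near right corner of the stand (190 mm square plate, top 35 mm up). Upright wing 40 x 12 mm, 60 to 94 mm above the worktop; all beside it is under 60 mm. Point on its near-upright axis, 80 mm up; x along the wing, y across its 12 mm, z up. Turns with light friction about the fixed axis, stays as left. Clockwise from above raises its corner: red bubble runs to it, 24 mm per rad.
- blue_screw_grip (a point): Blue wing screw, far left corner of the stand, diagonally opposite the red one; same shape, sizes, axes and point (on its axis, 80 mm up). Clockwise from above raises its corner: blue bubble runs towards it, 24 mm per rad; anticlockwise sends it away. Neither screw affects the other's bubble. The far right corner has only a fixed steel pivot.
- red_bubble (a joint): Position (m) of the pale 18 mm long bubble in the green vial with red end caps, along the stand's right edge in line with the red screw. 0 = midway between its two black lines (26 mm apart); positive = towards the red screw. It follows the tilt at once. The wing's angle says nothing of level.
- blue_bubble (a joint): Position (m) of the pale 18 mm long bubble in the green vial with blue end caps, along the stand's far edge in line with the blue screw. 0 = midway between its two black lines (26 mm apart); positive = towards the blue screw. It follows the tilt at once.

How it is judged:
At the end, for the whole second after the job is handed in: Both bubbles rest (under 5 mm/s) within 5 mm of the middle of their vials (value of joint red_bubble between -0.005 and 0.005 m and value of joint blue_bubble between -0.005 and 0.005 m and velocity of joint red_bubble between -0.005 and 0.005 m/s and velocity of joint blue_bubble between -0.005 and 0.005 m/s); the robot touches nothing.
It also fails if it takes over 45 s, if anything falls off the work surface, if the arm or the gripper's body presses on something with over 40 N, if the wrist force passes 120 N, or if a joint passes its speed limit or range.

### The arm

A 6-joint arm with a two-finger parallel gripper is mounted at the origin on a cart in front of the work surface, level with it; the furniture and walls round the work are solid. World frame = base frame: x ahead of the robot, y to its left, z up, the work surface at z = 0. Lengths are in m, angles in rad, forces in N, time in s.
With the tool pointing down it reaches from about 0.325 to 0.9 m from the base axis. Payload 3.5 kg.
Tool frame: the origin (TCP) lies at the very end of the fingers, on their centre line; the grasp point (between the pads) lies 19 mm behind it (bot.grip_depth is the distance from the TCP to the grasp point, in m); z points along the fingers, y is the line along which they close (so a half turn about z gives the same grasp; the last joint's range is limited). The gripper opens to 85 mm and grips with 20 to 120 N. Pads are 22 mm wide; open, the fingers measure 114 mm over their backs; the gripper's body (76 mm by 85 mm) begins 54 mm behind the grasp point. The pads swing forward as they close: fully open they stand 13 mm farther back than shut.
Start: joints at [-1.372, 0.276, -0.026, 1.268, 0, 1.467], TCP at [0.186, -0.597, 0.231] pointing down, gripper open.
Joint ranges: [-3.12, 3.12], [-0.85, 1.88], [-1.08, 1.24], [-1.95, 2.15], [-1.57, 1.53], [-3.14, 3.14]. Speed limits (rad/s): [2.57, 2.57, 3.14, 3.14, 3.14, 3.14].

### API

Orientations are given as a unit quaternion [w, x, y, z].
In Python, from cell import sensors, imaging, sign_off, find_in, cut_out, bot gives the robot as it stands.
- The arm moves only by the tool send_rows, never from a script. Its arguments are lists of equal length, an entry for each row: "offset": the shift along the tool's x, y, z in units of 25 mm (1.0 is 25 mm), a list of three; "twist": the turn about the tool's z in units of 5 degrees (1.0 is 5 degrees); "hand": the opening, from 0 (shut) to 1 (fully open). In form: {"offset": [[dx, dy, dz], ...], "twist": [twist, ...], "hand": [hand, ...]}. A call has 1 to 12 rows; each row is the pose to reach, as a shift and turn from the pose commanded when the call began, along the tool's axes at that moment; what a row does not reach only later rows make up. A row lasts 1/10 s, in which the tool goes at most 50 mm and 8.59 degrees, less where a joint would pass 70% of its speed; a pose out of reach is approached as far as the arm can. A call with a gripper value outside its range is refused whole. The fingers move at their own pace and stop on an object; "newtons" is the grip in N (left out, the last holds). Time passes only in rows, so rows that repeat a pose let the fingers close. It gives the time, the measured TCP pose, the force, the opening and the grip force at its end, in the units of the state.
- sensors.observe(): the state, without advancing time (a new reading comes with each control period).
- imaging.grab_frame(name): name is "scene" or "top"; returns the picture (480x640x3 uint8, red, green, blue); there is no depth.
- imaging.camera_info(name): a dict with "fov_y" (degrees; the focal length in pixels is half the picture's height over the tangent of half this angle, whatever the lens; pixels are square), "cx", "cy" (the principal point, pixels), "world_from_camera" (4x4, takes a point from camera to world coordinates). Camera axes: x right, y up, looking along -z (the intrinsics and any distortion apply to the point x, -y, -z); pixel columns grow to the right and rows downward; lengths in m; the calibration is good to about 2 mm. A picture is of the moment at which its call begins. camera_info takes no time and is no camera call.
- sign_off(): hands the job in; it is judged then, once.
Trained networks look in the newest picture that a camera, given by its name, has taken for a name from the list of things; names that differ only in an ending like _2 or _b are one class to them, and where a whole thing is asked for, a point or a joint stands for the part that bears it (a point fixed in the world has none). Each returns a list of dicts, best first, with "score" (0 to 1); they miss things now and then, are a little off and sometimes report something else, mostly with a low value. They report only what shows in the picture. A call takes as long as a camera call.
- find_in(camera, target): "box" ([left, top, right, bottom] in pixels, round what is visible of it).
- cut_out(camera, target): "pixels" (480x640 bool, what is visible of it) and "box" ([left, top, right, bottom] in pixels, round what is visible of it).
The state is a dict: "time": time; "joints": joint angles; "qd": joint speeds; "joint_efforts": joint torques, N m; "position": TCP position; "orientation": TCP orientation; "contact_force": force on the tool from outside, world axes, zero at the start; "wrist_torque": the same for the moment, N m; "gripper_width": finger opening in m; "finger_force": force on a finger pad.
Only numpy, scipy, OpenCV 4.12 (cv2) and the standard library are available. Lean on these libraries where they do the work, as an engineer would, in place of code of your own. Each camera call takes 0.05 s, during which the arm holds its last target. There are 200 camera calls.

## Working session

There is one attempt and no reset: what is moved stays moved. The work goes in short steps, Python scripts to look and compute and a tool call to move; the robot and the scene stay as the last step left them, time stands still between calls to the robot, and variables do not carry over. Pictures are saved under pics/ and viewed, at most 10 in all, crops included, and the job is handed in when it is done.

Besides the shell and the picture viewer there is one more tool, called after "Request:" by a JSON object that holds its "op" and its "data". send_rows: Moves the arm, as the interface text tells. Its arguments: {"type":"object","properties":{"offset":{"type":"array","items":{"type":"array","items":{"type":"number"}}},"twist":{"type":"array","items":{"type":"number"}},"hand":{"type":"array","items":{"type":"number"}},"newtons":{"type":"number"}},"required":["offset","twist","hand"]}

```bash
mkdir -p pics; ls
python3 - <<'E'
from cell import sensors, imaging, find_in, cut_out, bot
import cv2
for n in("scene","top"):
    im=imaging.grab_frame(n); cv2.imwrite(f"pics/{n}0.png",im[:,:,::-1]); print(n,imaging.camera_info(n))
    for t in("red_screw_grip","blue_screw_grip","red_bubble","blue_bubble"):
        print(t,[(d["box"],d["score"]) for d in find_in(n,t)[:2]])
print(sensors.observe())
E
```

```text
pics
scene {'fov_y': 44.072041507917945, 'cx': 318.9483385202232, 'cy': 243.61717217847465, 'world_from_camera': array([[ 0.89885389,  0.24250067, -0.36504125,  0.24356483],
       [-0.43824539,  0.49426474, -0.75076184, -0.93790494],
       [-0.00163324,  0.83480285,  0.55054658,  0.56932228],
       [ 0.        ,  0.        ,  0.        ,  1.        ]])}
red_screw_grip [([253.5, 287.0, 286.0, 326.2], 0.73)]
blue_screw_grip [([333.2, 215.1, 355.4, 247.8], 0.91), ([253.4, 287.2, 289.0, 326.9], 0.51)]
red_bubble []
blue_bubble [([351.9, 260.8, 360.1, 265.2], 0.53)]
top {'fov_y': 45.226765257581214, 'cx': 318.4590788171576, 'cy': 242.30987984534866, 'world_from_camera': array([[-0.01114822,  0.99730413, -0.07252721,  0.47309005],
       [-0.99992185, -0.01070827,  0.00645206, -0.28234906],
       [ 0.00565802,  0.07259347,  0.99734556,  0.9643707 ],
       [ 0.        ,  0.        ,  0.        ,  1.        ]])}
red_screw_grip [([357.9, 284.0, 374.4, 309.6], 0.88)]
blue_screw_grip [([278.4, 169.2, 293.3, 201.3], 0.61)]
red_bubble [([368.9, 238.8, 376.1, 246.0], 0.38), ([356.9, 284.1, 374.8, 310.6], 0.36)]
blue_bubble []
{'time': 0.5, 'joints': array([-1.37240119e+00,  2.76427916e-01, -2.64357731e-02,  1.26799874e+00,
        3.20289177e-05,  1.46740430e+00]), 'qd': array([ 3.01812065e-05, -5.77046432e-04,  1.53121696e-03,  8.24764369e-04,
       -1.69789312e-03,  1.07871962e-05]), 'joint_efforts': array([-1.35555483e-04, -4.44993961e+01,  2.95206678e+01,  2.97348124e-03,
       -4.63178560e-05, -1.13195266e-06]), 'position': array([ 0.18576721, -0.59673347,  0.23127905]), 'orientation': array([-3.37742292e-05,  9.88637148e-01,  1.50321618e-01,  1.44270072e-05]), 'contact_force': array([-3.99907139e-04,  5.41651236e-01,  1.35142801e-01]), 'wrist_torque': array([-0.03448482, -0.01571732, -0.02813765]), 'finger_force': 0.0, 'gripper_width': 0.08569317498452639}
```

View pics/top0.png

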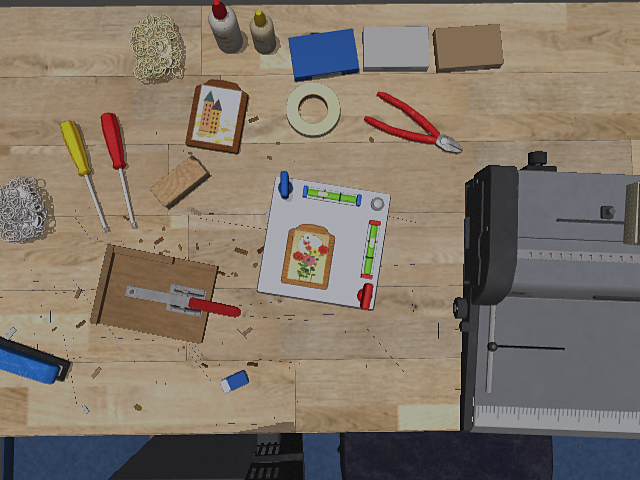

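View pics/scene0.png

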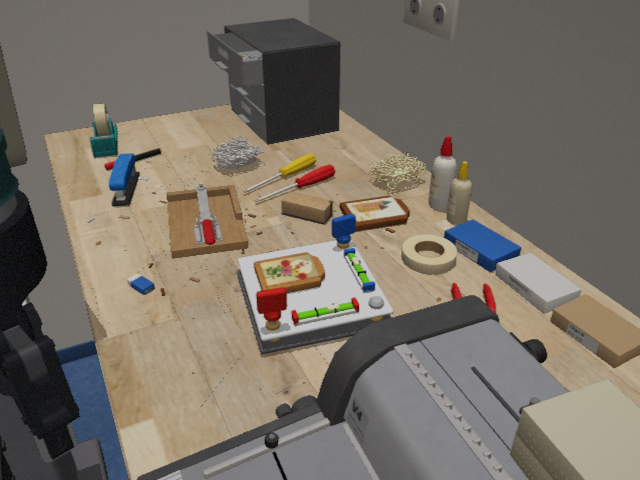

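Top view: the stand is at the centre, with the red wing at about (366,297), the blue wing at (285,185), the red vial at (372,248) and the blue vial at (332,195). A big grey machine stands to the right, from column 465. The scene view shows both wings unobstructed at (271,305) and (344,230).

```bash
cat > h.py <<'E'
import numpy as np, cv2
from cell import sensors, imaging, find_in, cut_out, bot
from scipy.optimize import least_squares
def f(n): return 240/np.tan(np.radians(imaging.camera_info(n)["fov_y"]/2))
def proj(n,p):
    c=imaging.camera_info(n);T=np.linalg.inv(c["world_from_camera"]);q=T[:3,:3]@p+T[:3,3]
    return np.array([c["cx"]+f(n)*q[0]/-q[2], c["cy"]-f(n)*q[1]/-q[2]])
def ray(n,uv):
    c=imaging.camera_info(n);d=np.array([(uv[0]-c["cx"])/f(n),-(uv[1]-c["cy"])/f(n),-1]);T=c["world_from_camera"]
    return T[:3,3],T[:3,:3]@d
def at_z(n,uv,z):
    o,d=ray(n,uv);return o+d*(z-o[2])/d[2]
def tri(a,b):
    return least_squares(lambda p:np.r_[proj("top",p)-a,proj("scene",p)-b],[.45,-.25,.08])
E
python3 - <<'E'
from h import *
for t in("red_screw_grip","blue_screw_grip"):
    uv={}
    for n in("top","scene"):
        im=imaging.grab_frame(n)
        m=cut_out(n,t)
        for k in m[:2]:
            p=k["pixels"]; ys,xs=np.nonzero(p); print(t,n,k["score"],k["box"],xs.mean(),ys.mean(),len(xs))
        p=m[0]["pixels"];hsv=cv2.cvtColor(im,cv2.COLOR_RGB2HSV)
        ys,xs=np.nonzero(p); uv[n]=np.array([xs.mean(),ys.mean()])
        if n=="top":
            w,v=np.linalg.eigh(np.cov(np.c_[xs,ys].T)); print("eig",w,v[:,1]); a=at_z(n,uv[n],.08);b=at_z(n,uv[n]+10*v[:,1],.08); d=b-a; print("yaw",np.degrees(np.arctan2(d[1],d[0])))
    r=tri(uv["top"],uv["scene"]);print(r.x,r.fun, at_z("top",uv["top"],.08))
T=imaging.grab_frame("top")[155:325,250:400]; S=imaging.grab_frame("scene")[200:350,230:400]
a=cv2.resize(T,None,fx=3.4,fy=3.4,interpolation=2); b=cv2.resize(S,None,fx=2,fy=2,interpolation=2)
o=np.zeros((600,800,3),np.uint8);a=a[:578,:455];o[:a.shape[0],:a.shape[1]]=a;b=b[:,:345];o[:b.shape[0],455:455+b.shape[1]]=b
cv2.imwrite("pics/c1.png",o[:,:,::-1])
# stand corners / machine, edges
for uv in((272,177),(390,192),(376,310),(257,293)):print(uv,at_z("top",uv,.035))
E
```

```text
red_screw_grip top 0.79 [356.6, 283.6, 372.7, 309.4] 365.0772058823529 295.2095588235294 272
eig [12.52028775 41.0237485 ] [-0.23217307  0.97267449]
yaw 165.5596636681902
red_screw_grip scene 0.84 [255.3, 287.9, 286.9, 327.9] 270.841735052755 303.45603751465416 853
[ 0.45457287 -0.35902509  0.07027376] [-0.16925893  0.49161431  0.44400609 -0.0314511 ] [ 0.45552013 -0.35846269  0.08      ]
blue_screw_grip top 0.7 [275.8, 170.2, 297.3, 200.5] 284.7866666666667 185.23333333333332 300
eig [12.08373323 51.15376956] [0.08029159 0.99677142]
yaw -175.8381898126859
blue_screw_grip scene 0.67 [331.0, 218.4, 353.8, 246.3] 341.9193245778612 227.64727954971858 533
[ 0.62674336 -0.23604481  0.07299098] [-0.30024257  0.70741865  0.77390026 -0.10615626] [ 0.62663742 -0.2368816   0.08      ]
(272, 177) [ 0.64821542 -0.21382745  0.035     ]
(390, 192) [ 0.62157784 -0.40579607  0.035     ]
(376, 310) [ 0.43079631 -0.37946559  0.035     ]
(257, 293) [ 0.46011455 -0.18875137  0.035     ]
```

View pics/c1.png

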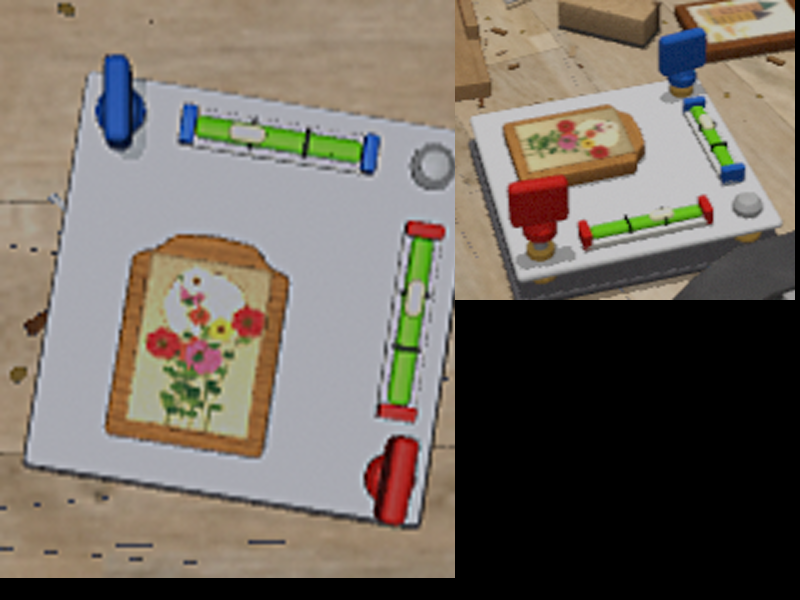

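The crop shows the red bubble about 11 mm from centre on the side away from its screw, so red goes about 0.45 rad clockwise. The blue bubble is about 15 mm towards its screw, so blue goes about 0.6 rad anticlockwise. The red wing points almost along world x at about −6°, the blue wing at about +3°. I'm rising first, then travelling to the red screw.

Request:
{"op": "send_rows", "data": {"offset": [[0,0,-1.5],[0.5,-0.2,-2.8],[2,-0.9,-2.8],[3.6,-1.6,-2.8],[5.2,-2.3,-2.8],[6.8,-3,-2.8],[8.4,-3.7,-2.8],[10,-4.5,-2.8],[11.5,-5.1,-2.8],[13.1,-5.8,-2.4],[13.1,-5.8,-1],[13.1,-5.8,0]], "twist": [-1.6,-3.2,-4.8,-6.4,-8,-9.6,-11.2,-12.8,-14.4,-16,-17.6,-19.2], "hand": [1,1,1,1,1,1,1,1,1,1,1,1]}}

```text
time: 2.2
position: [0.4565, -0.3596, 0.2304]
orientation: [0.0, 0.546, 0.838, -0.0]
contact_force: [0.8, 0.3, -0.9]
gripper_width: 0.0856
finger_force: 0.0
```

```bash
cat >> h.py <<'E'
from scipy.spatial.transform import Rotation as R
def goal(x,y,z,yaw):
    s=sensors.observe();q=s["orientation"];M=R.from_quat([q[1],q[2],q[3],q[0]]).as_matrix()
    cur=np.degrees(np.arctan2(M[1,0],M[0,0]));d=M.T@(np.array([x,y,z])-s["position"])
    print("t",s["time"],"pos",s["position"].round(4),"yaw",cur.round(2),"q6",s["joints"][5],"F",s["contact_force"].round(1),"w",s["gripper_width"])
    print("units",(d/.025).round(3),"twist",((cur-yaw+180)%360-180)/5)
E
python3 - <<'E'
from h import *
u={"red":(250+398/3.4,155+480/3.4),"blue":(250+117.5/3.4,155+101/3.4)}
for k in u:print(k,at_z("top",u[k],.094))
goal(.4545,-.360,.064,173.5)
E
```

```text
red [ 0.45431543 -0.36021681  0.094     ]
blue [ 0.62502266 -0.2372596   0.094     ]
t 2.2 pos [ 0.4565 -0.3596  0.2304] yaw 113.8 q6 0.37701462945217135 F [ 0.8  0.3 -0.9] w 0.08556426228310697
units [ 0.022 -0.081  6.654] twist -11.939831794618701
```

Request:
{"op": "send_rows", "data": {"offset": [[0,-0.1,0.2],[0,-0.1,0.5],[0,-0.1,1],[0,-0.1,1.5],[0,-0.1,2],[0,-0.1,2.5],[0,-0.1,3],[0,-0.1,4],[0,-0.1,5],[0,-0.1,6],[0,-0.1,6.6],[0,-0.1,6.6]], "twist": [-1.7,-3.4,-5.1,-6.8,-8.5,-10.2,-11.9,-12,-12,-12,-12,-12], "hand": [1,1,1,1,1,1,1,1,1,1,1,1]}}

```text
time: 3.4
position: [0.4513, -0.3602, 0.0637]
orientation: [-0.002, 0.059, 0.998, 0.002]
contact_force: [-0.1, 0.5, -0.0]
gripper_width: 0.0853
finger_force: 0.0
```

Run:
```python
from h import *
goal(.4545,-.360,.064,173.5)
T=imaging.grab_frame("top")[155:325,250:420]; S=imaging.grab_frame("scene")[200:350,200:370]
a=cv2.resize(T,(400,400),interpolation=2); b=cv2.resize(S,(400,353),interpolation=2)
o=np.zeros((400,800,3),np.uint8);o[:,:400]=a;o[:353,400:]=b
cv2.imwrite("pics/c2.png",o[:,:,::-1])
```

```text
t 3.4 pos [ 0.4513 -0.3602  0.0637] yaw 173.29 q6 -0.6684419869523572 F [-0.1  0.5 -0. ] w 0.08531015448068834
units [-0.128  0.024 -0.012] twist -0.042535688412777974
```

View pics/c2.png

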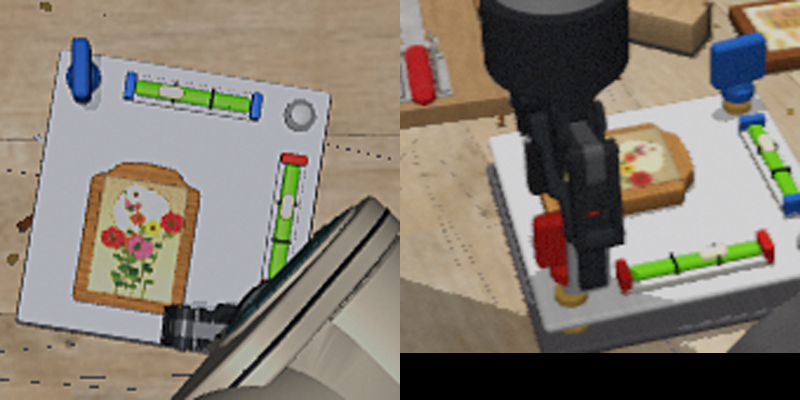

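The fingers straddle the red wing. In the right half, the red wing is at about (550,250) between the pads, and both vials stay visible in the scene view. I'm closing on the wing and turning clockwise.

Request:
{"op": "send_rows", "data": {"offset": [[-0.1,0,0],[-0.1,0,0],[-0.1,0,0],[-0.1,0,0],[-0.1,0,0],[-0.1,0,0],[-0.1,0,0],[-0.1,0,0],[-0.1,0,0]], "twist": [0,0,0,0,0,0,0,0,0], "hand": [0.8,0.6,0.4,0.2,0,0,0,0,0], "newtons": 30}}

```text
time: 4.4
position: [0.4558, -0.3603, 0.0667]
orientation: [0.0, 0.058, 0.998, 0.002]
contact_force: [0.8, 5.4, 6.1]
gripper_width: 0.0114
finger_force: 30.6
```

Request:
{"op": "send_rows", "data": {"offset": [[0,0,0],[0,0,0],[0,0,0],[0,0,0],[0,0,0],[0,0,0]], "twist": [1,2,3,4,4,4], "hand": [0,0,0,0,0,0]}}

```text
time: 5.0
position: [0.4556, -0.3609, 0.0667]
orientation: [-0.0, 0.231, 0.973, 0.001]
contact_force: [0.3, 3.7, 4.9]
gripper_width: 0.0114
finger_force: 31.3
```

Run:
```python
from h import *
goal(.4545,-.360,.064,173.5); print(sensors.observe()["wrist_torque"])
T=imaging.grab_frame("top")[155:325,250:420]; S=imaging.grab_frame("scene")[220:340,280:400]
a=cv2.resize(T,(400,400),interpolation=2); b=cv2.resize(S,(400,400),interpolation=2)
o=np.zeros((400,800,3),np.uint8);o[:,:400]=a;o[:,400:]=b
cv2.imwrite("pics/c3.png",o[:,:,::-1])
```

```text
t 5.0 pos [ 0.4556 -0.3609  0.0667] yaw 153.31 q6 -0.3165350453228253 F [0.3 3.7 4.9] w 0.011381626496240265
units [0.055 0.013 0.107] twist -4.03874995684464
[ 1.41319833  0.08602467 -0.07076274]
```

View pics/c3.png

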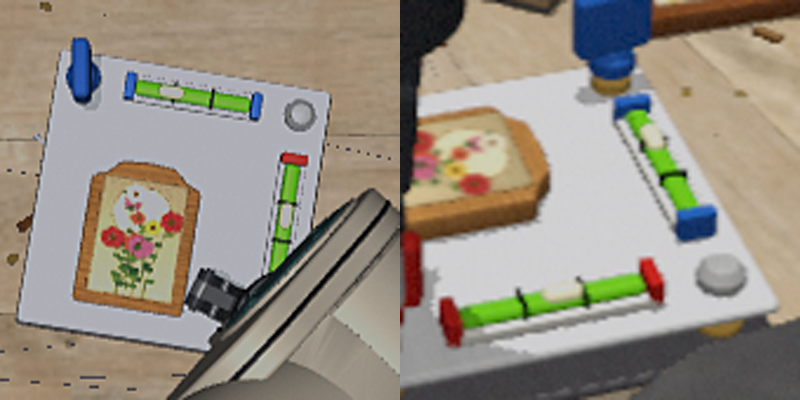

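The red bubble is now at (562,293), between the lines at 520 and 587. That leaves about 3.5 mm away from the screw, so I need roughly 8° more. The blue bubble is unchanged.

Request:
{"op": "send_rows", "data": {"offset": [[0,0,0],[0,0,0],[0,0,0],[0,0,0]], "twist": [0.8,1.6,1.6,1.6], "hand": [0,0,0,0]}}

```text
time: 5.5
position: [0.4554, -0.3611, 0.0667]
orientation: [-0.0, 0.298, 0.954, 0.001]
contact_force: [0.2, 3.1, 5.3]
gripper_width: 0.0115
finger_force: 29.8
```

Request:
{"op": "send_rows", "data": {"offset": [[0,0,0],[0,0,0],[0,0,0],[0,0,0],[0,0,0],[0,0,0],[0,0,-1],[0,0,-2],[0,0,-4],[0,0,-5],[0,0,-5]], "twist": [0,0,0,0,0,0,0,0,0,0,0], "hand": [0.2,0.4,0.6,0.8,1,1,1,1,1,1,1]}}

```text
time: 6.6
position: [0.4582, -0.3649, 0.1967]
orientation: [0.004, 0.298, 0.954, -0.002]
contact_force: [0.1, -0.0, 0.2]
gripper_width: 0.0855
finger_force: 0.0
```

Run:
```python
from h import *
goal(.626,-.2372,.12,183.2)
T=imaging.grab_frame("top")[155:325,250:420]; S=imaging.grab_frame("scene")[220:340,280:400]
a=cv2.resize(T,(400,400),interpolation=2); b=cv2.resize(S,(400,400),interpolation=2)
o=np.zeros((400,800,3),np.uint8);o[:,:400]=a;o[:,400:]=b
cv2.imwrite("pics/c4.png",o[:,:,::-1])
```

```text
t 6.6 pos [ 0.4582 -0.3649  0.1967] yaw 145.3 q6 -0.1770860236983934 F [ 0.1 -0.   0.2] w 0.085536916241363
units [-2.58   8.026  3.08 ] twist -7.580813307069303
```

View pics/c4.png

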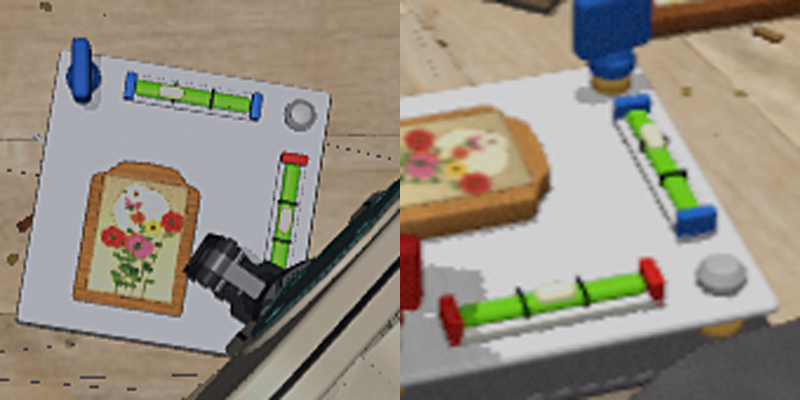

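The red bubble is centred at (555,293) between the lines at 523 and 587. Next is the blue screw.

Request:
{"op": "send_rows", "data": {"offset": [[-0.4,1.3,0],[-0.8,2.6,0],[-1.3,4,0],[-1.7,5.3,0],[-2.1,6.6,0.5],[-2.6,8,1.5],[-2.6,8,2.5],[-2.6,8,3],[-2.6,8,3],[-2.6,8,3]], "twist": [-1.2,-2.4,-3.6,-4.8,-6,-7.2,-7.6,-7.6,-7.6,-7.6], "hand": [1,1,1,1,1,1,1,1,1,1]}}

```text
time: 7.7
position: [0.6219, -0.2352, 0.1158]
orientation: [-0.001, -0.028, 1.0, 0.0]
contact_force: [0.1, 0.3, -0.2]
gripper_width: 0.0853
finger_force: 0.0
```

Run:
```python
from h import *
goal(.626,-.2372,.065,183.2)
```

```text
t 7.7 pos [ 0.6219 -0.2352  0.1158] yaw -176.8 q6 -0.5145273805957985 F [ 0.1  0.3 -0.2] w 0.08529607882599546
units [-0.162 -0.092  2.03 ] twist 0.00047153883494956974
```

Request:
{"op": "send_rows", "data": {"offset": [[-0.1,-0.1,0.7],[-0.1,-0.1,1.4],[-0.1,-0.1,2],[-0.1,-0.1,2],[-0.1,-0.1,2],[-0.1,-0.1,2],[-0.1,-0.1,2],[-0.1,-0.1,2],[-0.1,-0.1,2],[-0.1,-0.1,2],[-0.1,-0.1,2],[-0.1,-0.1,2]], "twist": [0,0,0,0,0,0,0,0,0,0,0,0], "hand": [1,1,1,1,0.8,0.6,0.4,0.2,0,0,0,0], "newtons": 30}}

```text
time: 8.9
position: [0.6257, -0.2358, 0.067]
orientation: [0.0, -0.029, 1.0, 0.001]
contact_force: [-1.1, 5.4, 5.3]
gripper_width: 0.0112
finger_force: 31.1
```

Request:
{"op": "send_rows", "data": {"offset": [[0,0,0],[0,0,0],[0,0,0],[0,0,0],[0,0,0],[0,0,0],[0,0,0],[0,0,0]], "twist": [-1,-2,-3,-4,-5,-5.5,-5.5,-5.5], "hand": [0,0,0,0,0,0,0,0]}}

```text
time: 9.7
position: [0.6258, -0.2364, 0.067]
orientation: [0.001, -0.265, 0.964, 0.001]
contact_force: [-1.0, 5.3, 5.0]
gripper_width: 0.0115
finger_force: 31.1
```

Run:
```python
from h import *
goal(.626,-.2372,.065,183.2)
T=imaging.grab_frame("top")[155:325,250:420]; S=imaging.grab_frame("scene")[220:340,280:400]
a=cv2.resize(T,(400,400),interpolation=2); b=cv2.resize(S,(400,400),interpolation=2)
o=np.zeros((400,800,3),np.uint8);o[:,:400]=a;o[:,400:]=b
cv2.imwrite("pics/c5.png",o[:,:,::-1])
```

```text
t 9.7 pos [ 0.6258 -0.2364  0.067 ] yaw -149.22 q6 -0.9955748008521353 F [-1.   5.3  5. ] w 0.011521859497743044
units [ 0.011 -0.03   0.08 ] twist 5.515588602430808
```

View pics/c5.png

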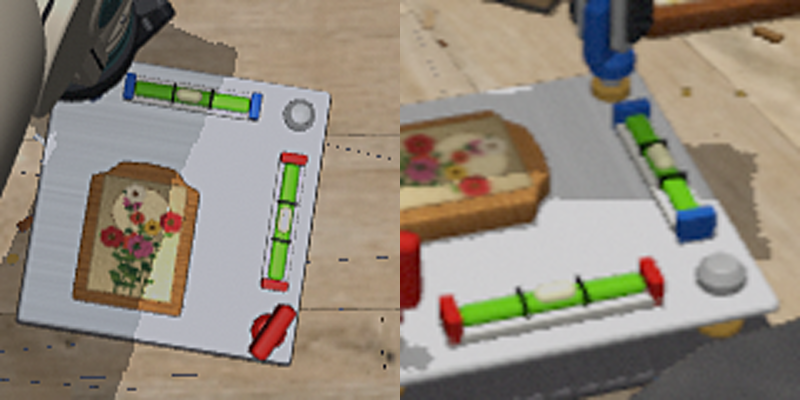

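In the top view the blue bubble is at (188,97), between lines at about 174 and 212, so it is still about 3 mm towards its screw. That needs roughly 8° more anticlockwise, then release and retreat.

Request:
{"op": "send_rows", "data": {"offset": [[0,0,0],[0,0,0],[0,0,0],[0,0,0]], "twist": [-0.8,-1.5,-1.5,-1.5], "hand": [0,0,0,0]}}

```text
time: 10.2
position: [0.6259, -0.2366, 0.067]
orientation: [0.001, -0.328, 0.945, 0.0]
contact_force: [-1.2, 4.2, 6.2]
gripper_width: 0.0114
finger_force: 31.1
```

Request:
{"op": "send_rows", "data": {"offset": [[0,0,0],[0,0,0],[0,0,0],[0,0,0],[0,0,0],[0,0,0],[0,0,-1],[0,0,-2],[0,0,-4],[0,0,-5],[0,0,-5]], "twist": [0,0,0,0,0,0,0,0,0,0,0], "hand": [0.2,0.4,0.6,0.8,1,1,1,1,1,1,1]}}

```text
time: 11.3
position: [0.6289, -0.2389, 0.1975]
orientation: [0.004, -0.328, 0.945, -0.004]
contact_force: [-0.2, -0.1, 0.6]
gripper_width: 0.0854
finger_force: 0.0
```

Run:
```python
from h import *
goal(.626,-.2372,.065,183.2)
T=imaging.grab_frame("top")[180:290,295:405]; S=imaging.grab_frame("scene")[240:330,285:375]
a=cv2.resize(T,(400,400),interpolation=2); b=cv2.resize(S,(400,400),interpolation=2)
o=np.hstack([a,b])
cv2.imwrite("pics/c6.png",o[:,:,::-1])
```

```text
t 11.3 pos [ 0.6289 -0.2389  0.1975] yaw -141.71 q6 -1.1272910396466305 F [-0.2 -0.1  0.6] w 0.08537465046117135
units [0.072 0.175 5.298] twist 7.018163544553067
```

View pics/c6.png

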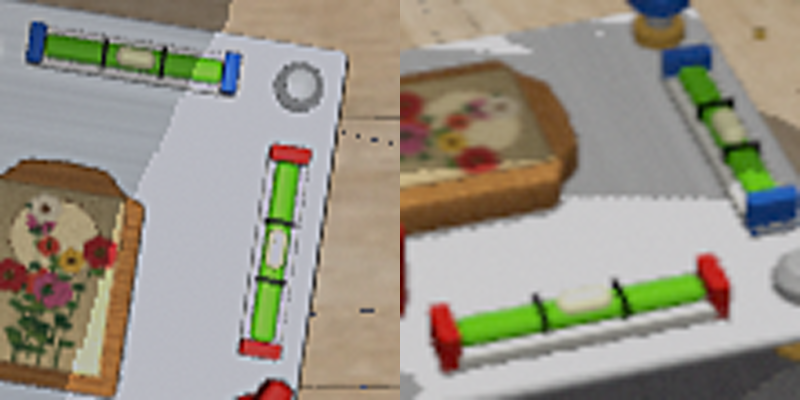

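Both bubbles are centred within about 1 mm. In the top view blue is at 136 between lines at 107 and 163, and red is at row 249 between lines at 221 and 281. The gripper is open and clear above the stand.

Request:
{"op": "send_rows", "data": {"offset": [[0,0,0],[0,0,0],[0,0,0]], "twist": [0,0,0], "hand": [1,1,1]}}

```text
time: 11.7
position: [0.6246, -0.2368, 0.1896]
orientation: [-0.001, -0.328, 0.945, 0.001]
contact_force: [-0.3, -0.2, 0.6]
gripper_width: 0.0853
finger_force: 0.0
```

```bash
python3 -c "
from cell import sign_off
print(sign_off())"
```

```text
the job is handed in; nothing more can be done
None
```

I turned both screws until the red and blue bubbles sat within about 1 mm of centre in the last picture, let go of the stand, and handed the job in at about 12 s; no verdict was returned.

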